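# Shut the gate control box, then turn and hold the gate key

### The job

The gate will not run while the blue cover of the grey gate control box is ajar: press the cover down until it is fully shut. Then take the red-headed key from the wooden key block, work it gently all the way down into the brass lock of the box (the pins are sticky, so it may need a little wiggling, not brute force), turn it a quarter turn clockwise against its spring, and finish still gripping it there, held turned and fully in, so that the gate keeps running. Leave the other two keys in the block and everything else on the ledge where it is.

Things in the scene. Friction and masses are not known exactly. Their poses are not given: they have to be found in the camera images.
- control_box: Grey cast gate control box fixed to the ledge, 130 (x) by 240 (y) by 75 mm tall; origin at the centre of its underside. Left half (y > 0): terminal compartment under the blue cover. Right half: key switch, its vertical lock axis at x = -5, y = -60 mm, in a raised round steel bezel 50 mm across, top 88.5 mm above the ledge. A low green lamp (86 mm high) stands at x = +40, y = -98 mm.
- cover_front (a point): Point to press: black rubber pad on top of the blue cover (124 by 116 mm, 7 mm thick), middle of its front edge, 112 mm from the hinge line, which runs along the box's y at its far (+x) edge, 75.5 mm above the ledge. When the cover is shut this point is 83.4 mm above the ledge, at x = -50, y = +60.5 mm in the control_box frame.
- cover (a joint): Opening angle of the blue cover (rad), 0 fully shut. It starts ajar by 0.12 to 0.30 and stays where it is put: the stiff hinge takes about 5 N of downward push at the pad; once shut it comes up solid against the box.
- lock_face (a point): Centre of the brass lock face (29 mm across), 87 mm above the ledge. Turns with the plug; z up, keyway's long side along its y. Keyway 14 by 5.75 mm, mouth bevelled 2 mm; blade goes 32 mm in. Sprung pins jut from its ends: +y 7 mm, -y 16 mm down. A centred blade jams on them (over 40 N bends it): rock it 1.5 mm along y away from the pin, pressing 5 to 12 N. Sprung plunger 27 mm down, 4 to 6 N.
- gate_lock (a joint): Turn of the lock (rad): 0 at rest, growing clockwise seen from above to a hard stop at 1.45 (the keyway then points at the green dot on the bezel). A spring turns it back when let go: 0.07 N m at rest, 0.18 N m at the stop. The key has 0.1 rad of play in it. It is blocked at about 0.1 rad unless the key is within about 1.5 mm of fully in.
- red_key_head (a point): Red-headed key, upright in the block, blade down. Point at the centre of its head: 10 mm thick (its x), 30 wide (its y), 34 tall (z, up); grip the flat faces, closing along x. Collar underside (19 mm round, stops the key) 29 mm below this point; blade below it 11 mm wide (y), 4.5 thick (x), 32 long, square end. Either way round fits. 25 to 45 g. Fully in, this point is 29 mm above lock_face.
- blue_key_head (a point): Blue-headed key, not needed; size, shape, point and axes as the red-headed key. Stands in another slot of the block.
- black_key_head (a point): Black-headed key, not needed; size, shape, point and axes as the red-headed key. Stands in another slot of the block.
- key_block: Wooden key block fixed to the ledge, 62 (x) by 172 (y) by 48 mm tall, origin at the centre of its underside. Three slots in a row along y, 56 mm apart, each 12.5 (y) by 5.75 mm (x), 36 mm deep; each holds one key standing on its collar, head centre 77 mm above the ledge. Which key stands where varies.
- soap_pump: Bystander: empty white soap bottle with a blue push-button pump, 68 mm across, 180 mm tall, upright; origin at the centre of its underside.
- dustpan: Bystander: red plastic dustpan, 220 mm wide, 360 mm long with its handle (towards its -x), 52 mm tall, lying flat; origin on the ledge under the pan.
- brush: Bystander: wooden hand brush, hard dark bristles down, 260 mm long (its x), 55 mm wide, 52 mm tall; origin on the ledge under its middle.
- bucket_clip: Bystander: steel bucket handle clip, a 40 by 28 mm plate with a wire loop, 10 mm tall, lying flat; origin at the centre of its underside.
- yellow_jug: Bystander: upturned yellow plastic jug, 140 mm across at the rim, 192 mm tall, side handle reaching 106 mm from its axis; origin at the centre of its underside.

How it is judged:
By the outcome, as a careful person would: the job done as asked, in the order asked, and still so for the second after the job is handed in, while the arm keeps its last pose, push and grip.
It also fails if it takes over 67 s, if anything falls off the work surface, if the arm or the gripper's body presses on something with over 40 N, if the wrist force passes 120 N, or if a joint passes its speed limit or range.

### The arm

A 6-joint arm with a two-finger parallel gripper is mounted at the origin on the work surface. World frame = base frame: x ahead of the robot, y to its left, z up, the work surface at z = 0. Lengths are in m, angles in rad, forces in N, time in s.
With the tool pointing down it reaches from about 0.425 to 0.925 m from the base axis. Payload 12.5 kg.
Tool frame: the origin (TCP) lies between the finger pads; the fingertips stand ahead of it and the grasp point (between the pads) lies 3 mm ahead of it (env.finger_overhang is the z of the fingertips in the tool frame, in m); z points along the fingers, y is the direction in which the jaws open and shut (so a half turn about z gives the same grasp; the last joint's range is limited). The gripper opens to 85 mm and grips with 20 to 120 N. Pads are 22 mm wide; open, the fingers measure 114 mm over their backs; the gripper's body (76 mm by 85 mm) begins 54 mm behind the grasp point. The pads swing forward as they close: fully open they stand 13 mm farther back than shut.
Start: joints at [1.006, 0.491, 1.559, -0, 1.092, -0.106], TCP at [0.277, 0.56, 0.253] pointing down, gripper open.
Joint ranges: [-3.1, 3.1], [-0.84, 2.19], [0.05, 2.79], [-1.13, 4.28], [0.06, 2.93], [-2.69, 2.69]. Speed limits (rad/s): [2.22, 2.22, 2.79, 3.14, 3.14, 3.14].

### API

Orientations are given as a unit quaternion [w, x, y, z].
In Python, from rig import sense, viewer, env gives the robot as it stands.
- The arm moves only by the tool step_arm, never from a script. Its argument "increments" is one flat list of numbers, 7 for each row, row after row: the shift along the tool's x, y, z in mm, then the turn, a rotation vector about the tool's x, y, z in rad, then the closure in counts, from 0 (fully open) to 255 (shut). In form: [x, y, z, ax, ay, az, claw, x, y, z, ax, ay, az, claw, ...]. A call has exactly 5 rows; each row is the pose to reach, as a shift and turn from the pose measured when the call began, along the tool's axes at that moment; what a row does not reach only later rows make up. A row lasts 1/10 s, in which the tool goes at most 50 mm and 8.59 degrees, less where a joint would pass 70% of its speed; a pose out of reach is approached as far as the arm can. A call with a gripper value outside its range is refused whole. The fingers move at their own pace and stop on an object; "newtons" is the grip in N (left out, the last holds). Time passes only in rows, so rows that repeat a pose let the fingers close, or fill a call up. It gives the time, the measured TCP pose, the force and the opening at its end, in the units of the state.
- sense(): the state, without advancing time (a new reading comes with each control period).
- viewer.camera(name): name is "scene" or "side" or "wrist"; returns a dict with "img" (480x640x3 uint8, red, green, blue), "z_map" (480x640 float32, m along the optical axis (not along the pixel's ray), 0 where there is no reading), "fx", "fy", "cx", "cy" (pixels), "k1" (the pictures are not rectified: a ray, as slopes to the right and down, at radius r is drawn at 1 + k1 r^2 times it, then the intrinsics apply), "rvec" (rotation vector, rad) and "tvec" (3), from world to camera coordinates, as OpenCV has them; the wrist camera has in their place "hand_eye" (4x4, takes a point from camera to tool coordinates, whose origin is the TCP and whose axes are the flange's). Camera axes: x right, y down, z forward; pixel columns grow to the right and rows downward; lengths in m; the calibration is good to about 2 mm. A picture is of the moment at which its call begins: read the wrist's pose just before it.
- env.sign_off(): hands the job in, once; it reports no verdict.
The state is a dict: "time": time; "joint_positions": joint angles; "qd": joint speeds; "effort": joint torques, N m; "tool_pos": TCP position; "ee_rot": TCP orientation; "ft_force": force on the tool from outside, world axes, zero at the start; "wrist_torque": the same for the moment, N m; "finger_gap": finger opening in m.
Only numpy, scipy, OpenCV 4.12 (cv2) and the standard library are available. Lean on these libraries where they do the work, as an engineer would, in place of code of your own. Each camera call takes 0.05 s, during which the arm holds its last target.

## Working session

There is one attempt and no reset: what is moved stays moved. The work goes in short steps, Python scripts to look and compute and a tool call to move; the robot and the scene stay as the last step left them, time stands still between calls to the robot, and variables do not carry over. Pictures are saved under pics/ and viewed, and the job is handed in when it is done.

Besides the shell and the picture viewer there is one more tool, called after "Request:" by a JSON object that holds its "name" and its "arguments". step_arm: Moves the arm, as the interface text tells. Its arguments: {"type":"object","properties":{"increments":{"type":"array"},"newtons":{"type":"number"}},"required":["increments"]}

```bash
ls; mkdir -p pics; cat > h.py <<'E'
import numpy as np, cv2
from rig import sense, viewer, env
from scipy.spatial.transform import Rotation as R
def rot(s): q=s["ee_rot"]; return R.from_quat([q[1],q[2],q[3],q[0]])
def grab(name,fn=None):
    s=sense(); c=viewer.camera(name)
    if name=="wrist":
        T=np.eye(4);T[:3,:3]=rot(s).as_matrix();T[:3,3]=s["tool_pos"]
        c["c2w"]=T@np.array(c["hand_eye"])
    else:
        Rm=cv2.Rodrigues(np.array(c["rvec"],float))[0];T=np.eye(4);T[:3,:3]=Rm.T;T[:3,3]=-Rm.T@np.array(c["tvec"],float).ravel();c["c2w"]=T
    if fn: cv2.imwrite("pics/"+fn,c["img"][:,:,::-1])
    return c
def ray(c,u,v):
    K=np.array([[c["fx"],0,c["cx"]],[0,c["fy"],c["cy"]],[0,0,1]]);
    p=cv2.undistortPoints(np.array([[[u,v]]],float),K,np.array([c["k1"],0,0,0.]))[0,0]
    return np.array([p[0],p[1],1.])
def onplane(c,u,v,z):
    d=c["c2w"][:3,:3]@ray(c,u,v);o=c["c2w"][:3,3];return o+d*(z-o[2])/d[2]
def depthpt(c,u,v):
    z=c["z_map"][int(round(v)),int(round(u))];return c["c2w"][:3,:3]@(ray(c,u,v)*z)+c["c2w"][:3,3]
def proj(c,p):
    Ti=np.linalg.inv(c["c2w"]);q=Ti[:3,:3]@np.array(p)+Ti[:3,3];x,y=q[:2]/q[2];f=1+c["k1"]*(x*x+y*y)
    return c["fx"]*x*f+c["cx"],c["fy"]*y*f+c["cy"]
E
python3 - <<'E'
from h import *
s=sense();print(s);print(env.finger_overhang)
for n in ["scene","side","wrist"]:
    c=grab(n,n+"0.png");print(n,c["c2w"].round(3).tolist(),c["fx"],c["k1"])
E
```

```text
pics
{'time': 0.0, 'joint_positions': array([ 1.00640731e+00,  4.91571459e-01,  1.55946101e+00,  1.00234765e-06,
        1.09168344e+00, -1.05613063e-01]), 'qd': array([ 2.86957649e-04, -1.93650081e-03, -1.35186295e-03,  1.31277502e-04,
       -2.20915277e-04,  4.31949483e-05]), 'effort': array([-3.11045251e-04, -6.18438506e+01, -2.61599064e+01, -1.62766901e-04,
        4.00460223e-03,  7.15764872e-05]), 'tool_pos': array([0.27666001, 0.56020702, 0.25271635]), 'ee_rot': array([-1.85066703e-04,  2.27381763e-01,  9.73805534e-01, -5.30261718e-04]), 'ft_force': array([0.30482981, 0.11934565, 1.24989967]), 'wrist_torque': array([-0.01004882, -0.01692424,  0.03998561]), 'finger_gap': 0.0849981148566404}
0.022
scene [[-0.894, 0.279, -0.351, 1.035], [0.448, 0.587, -0.675, 0.965], [0.017, -0.76, -0.649, 1.035], [0.0, 0.0, 0.0, 1.0]] 474.4020543972704 0.006819819567301779
side [[-0.995, -0.077, 0.069, 0.4], [-0.103, 0.692, -0.714, 1.361], [0.007, -0.717, -0.697, 1.405], [0.0, 0.0, 0.0, 1.0]] 556.9753922423532 -0.03140568150104795
wrist [[0.443, 0.85, 0.285, 0.204], [0.897, -0.42, -0.141, 0.597], [-0.0, 0.318, -0.948, 0.373], [0.0, 0.0, 0.0, 1.0]] 355.083785905969 -0.0021391039249174354
```

View pics/scene0.png

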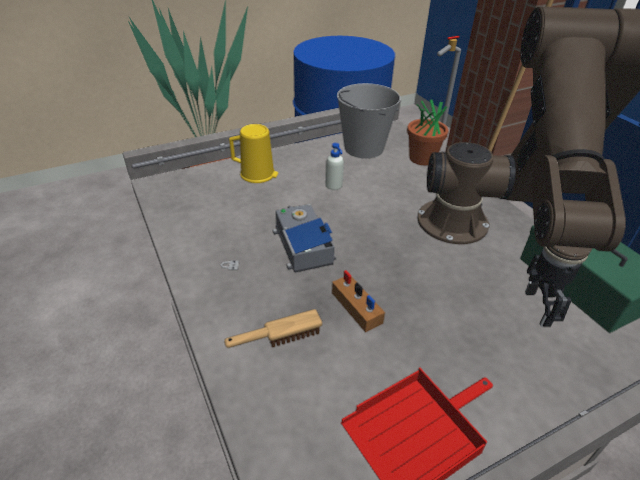

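View pics/side0.png

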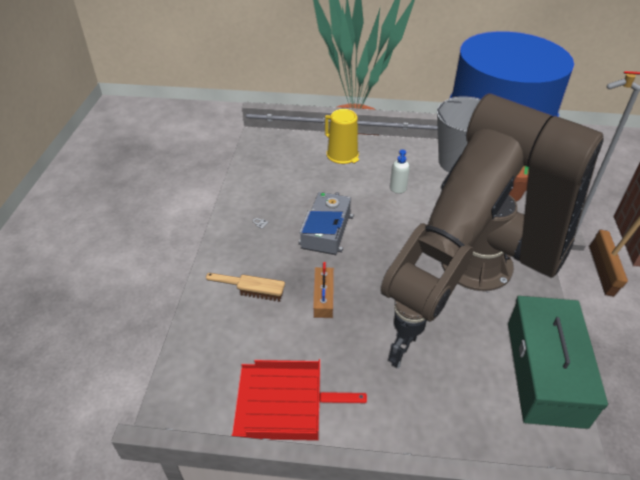

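View pics/wrist0.png

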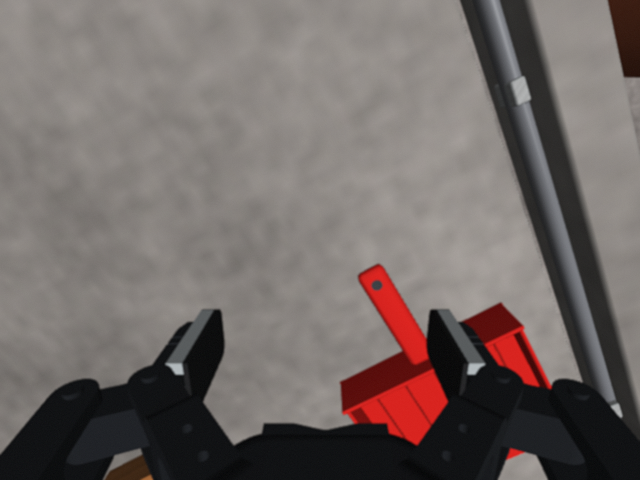

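The scene view shows the red key at about (347,277), black at (359,290) and blue at (371,302). The lock is near (300,214), with the blue cover ajar at about (309,236).

```bash
python3 - <<'E'
from h import *
c=grab("scene");im=c["img"]
cv2.imwrite("pics/sz.png",cv2.resize(im[190:340,260:400],None,fx=5,fy=4,interpolation=cv2.INTER_CUBIC)[:,:,::-1])
d=grab("side");cv2.imwrite("pics/sd.png",cv2.resize(d["img"][180:330,290:370],None,fx=5,fy=4,interpolation=cv2.INTER_CUBIC)[:,:,::-1])
for n,u,v in [("red",347,277),("blk",359,290),("blu",371,302),("lock",300,214)]:
    print(n,depthpt(c,u,v).round(3),onplane(c,u,v,.077 if n!="lock" else .087).round(3))
for n,u,v in [("red",324,267),("lock",333,203)]:
    print(n,depthpt(d,u,v).round(3),onplane(d,u,v,.077 if n!="lock" else .087).round(3))
E
```

```text
red [0.519 0.155 0.086] [0.514 0.148 0.077]
blk [0.514 0.214 0.086] [0.509 0.207 0.077]
blu [0.51  0.269 0.091] [0.503 0.259 0.077]
lock [ 0.514 -0.171  0.084] [ 0.516 -0.167  0.087]
red [0.511 0.164 0.103] [0.513 0.14  0.077]
lock [ 0.511 -0.161  0.093] [ 0.512 -0.168  0.087]
```

View pics/sz.png

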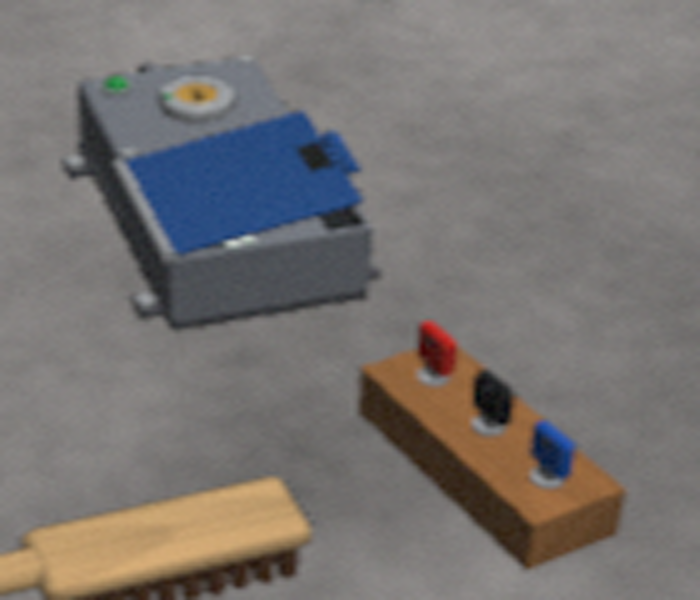

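View pics/sd.png

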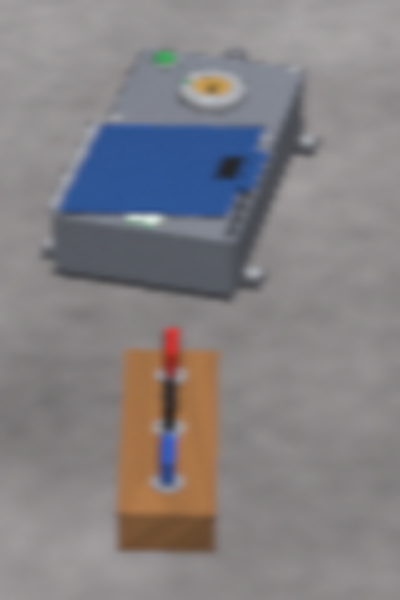

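```bash
python3 - <<'E'
from h import *
c=grab("scene");d=grab("side")
for cc,u,v in [(c,260+116/5,190+83/4),(d,290+164/5,180+58/4)]: print("lamp",onplane(cc,u,v,.086).round(4))
for cc,u,v in [(c,260+197/5,190+94/4),(d,290+212/5,180+88/4)]: print("lock",onplane(cc,u,v,.087).round(4))
a=(c,260+316/5,190+156/4);b=(d,290+229/5,180+168/4)
for z in (.09,.1,.11): print("pad",z,onplane(*a,z).round(4),onplane(*b,z).round(4))
print(depthpt(*a),depthpt(*b))
for cc,u,v in [(c,260+437/5,190+348/4),(d,290+172/5,180+350/4)]: print("red",onplane(cc,u,v,.077).round(4))
for cc,u,v in [(c,260+551/5,190+449/4),(d,290+168/5,180+458/4)]: print("blue",onplane(cc,u,v,.077).round(4))
E
```

```text
lamp [ 0.5583 -0.2082  0.086 ]
lamp [ 0.5534 -0.2126  0.086 ]
lock [ 0.5166 -0.1703  0.087 ]
lock [ 0.5143 -0.1731  0.087 ]
pad 0.09 [ 0.4844 -0.0613  0.09  ] [ 0.4926 -0.0645  0.09  ]
pad 0.1 [ 0.4902 -0.0504  0.1   ] [ 0.4919 -0.0536  0.1   ]
pad 0.11 [ 0.496  -0.0396  0.11  ] [ 0.4912 -0.0428  0.11  ]
[ 0.49434359 -0.0426847   0.10713249] [ 0.49130385 -0.04369028  0.10917245]
red [0.5134 0.1481 0.077 ]
red [0.5116 0.1421 0.077 ]
blue [0.505  0.2591 0.077 ]
blue [0.5026 0.2552 0.077 ]
```

```bash
cat >> h.py <<'E'
def yawrot(deg):  # tool down, x_tool heading deg in world
    a=np.radians(deg);x=np.array([np.cos(a),np.sin(a),0]);z=np.array([0,0,-1.]);return R.from_matrix(np.c_[x,np.cross(z,x),z])
def plan(p,yaw,n=1):
    s=sense();R0=rot(s);p0=s["tool_pos"];R1=yawrot(yaw)
    d=R0.inv().apply(np.array(p)-p0)*1000;w=(R0.inv()*R1).as_rotvec()
    print("t",round(s["time"],2),"pos",p0.round(4),"xyaw",round(np.degrees(np.arctan2(*R0.as_matrix()[[1,0],0])),2),"F",s["ft_force"].round(1),"gap",round(s["finger_gap"],4),"j6",round(s["joint_positions"][5],2))
    print("delta mm",d.round(1),"rotvec",w.round(3),"rows>=",max(np.linalg.norm(d)/50,np.degrees(np.linalg.norm(w))/8.59).round(1))
E
python3 - <<'E'
from h import *
plan([.45,.30,.33],110); plan([.50,-.11,.33],85)
E
```

```text
t 0.35 pos [0.2767 0.5604 0.2532] xyaw 153.72 F [ 0.2 -0.4 -0.9] gap 0.0852 j6 -0.11
delta mm [-270.6 -156.7  -76.8] rotvec [-0.     0.     0.763] rows>= 6.4
t 0.35 pos [0.2767 0.5604 0.2532] xyaw 153.72 F [ 0.2 -0.4 -0.9] gap 0.0852 j6 -0.11
delta mm [-497.  -502.2  -76.7] rotvec [-0.     0.     1.199] rows>= 14.2
```

Request:
{"name": "step_arm", "arguments": {"increments": [-40,-24,-12,0,0,0.115,255,-80,-48,-24,0,0,0.23,255,-120,-72,-36,0,0,0.345,255,-160,-96,-48,0,0,0.46,255,-200,-120,-60,0,0,0.575,255], "newtons": 40}}

```text
time: 0.85
tool_pos: [0.4036, 0.3626, 0.3138]
ee_rot: [0.0, 0.496, 0.868, 0.0]
ft_force: [0.1, 0.1, 0.3]
finger_gap: 0.0123
```

```bash
python3 - <<'E'
from h import *
plan([.50,-.11,.33],85)
E
```

```text
t 0.85 pos [0.4036 0.3626 0.3138] xyaw 120.51 F [0.1 0.1 0.3] gap 0.0123 j6 0.08
delta mm [-456.1 -156.9  -16.2] rotvec [0.   0.   0.62] rows>= 9.7
```

Request:
{"name": "step_arm", "arguments": {"increments": [-44,-14,-2,0,0,0.064,255,-88,-28,-4,0,0,0.128,255,-132,-42,-6,0,0,0.19,255,-176,-56,-8,0,0,0.254,255,-220,-70,-10,0,0,0.32,255]}}

```text
time: 1.35
tool_pos: [0.455, 0.1357, 0.3241]
ee_rot: [0.0, 0.629, 0.777, 0.0]
ft_force: [0.4, 0.7, -0.7]
finger_gap: 0.0001
```

```bash
python3 - <<'E'
from h import *
plan([.50,-.11,.33],85)
E
```

```text
t 1.35 pos [0.455  0.1357 0.3241] xyaw 102.04 F [ 0.4  0.7 -0.7] gap 0.0001 j6 -0.06
delta mm [-249.7   -7.2   -5.9] rotvec [ 0.001 -0.     0.297] rows>= 5.0
```

Request:
{"name": "step_arm", "arguments": {"increments": [-48,-2,-1,0,0,0.06,255,-97,-4,-2,0,0,0.12,255,-146,-5,-4,0,0,0.18,255,-196,-6,-5,0,0,0.24,255,-245,-7,-6,0,0,0.297,255]}}

```text
time: 1.85
tool_pos: [0.4991, -0.1076, 0.3304]
ee_rot: [0.0, 0.738, 0.675, 0.0]
ft_force: [0.4, 0.0, 0.6]
finger_gap: 0.0
```

```bash
python3 - <<'E'
from h import *
c=grab("wrist","w1.png");plan([.50,-.11,.33],85)
E
```

```text
t 1.9 pos [ 0.5005 -0.1132  0.3302] xyaw 84.52 F [-0.7 -5.2 -0.7] gap 0.0001 j6 -0.25
delta mm [ 3.1 -0.8  0.2] rotvec [ 0.002  0.002 -0.008] rows>= 0.1
```

View pics/w1.png

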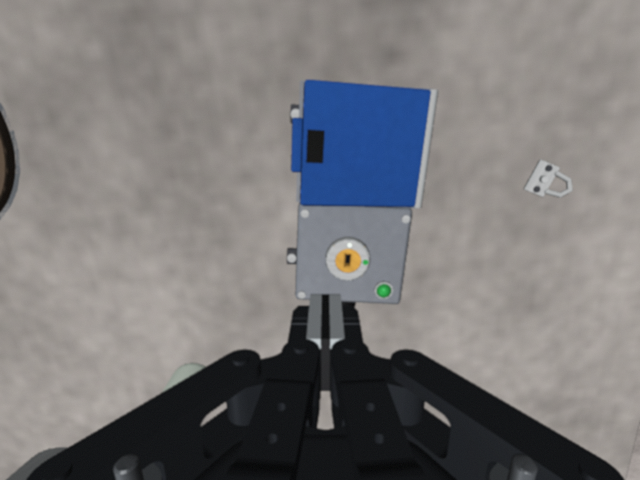

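The wrist view shows the lock at about (348,260), its green dot at (365,262), the lamp at (384,291) and the pad at (315,146). The arm was still settling, so I'll retake it and measure.

```bash
cat >> h.py <<'E'
def blobs(c,mask,amin=30):
    n,l,st,ce=cv2.connectedComponentsWithStats(mask.astype(np.uint8));return [(ce[i],st[i]) for i in range(1,n) if st[i][4]>amin]
E
python3 - <<'E'
from h import *
c=grab("wrist");c=grab("wrist","w2.png");im=c["img"];hsv=cv2.cvtColor(im,cv2.COLOR_RGB2HSV)
H,S,V=[hsv[:,:,i].astype(int) for i in range(3)]
for n,m,z in [("brass",(H>10)&(H<30)&(S>140)&(V>120),.087),("green",(H>45)&(H<80)&(S>120),.086),("pad",(V<50),.105)]:
    for ce,st in blobs(c,m,12):
        if ce[1]<320: print(n,ce.round(1),st,onplane(c,*ce,z).round(4),depthpt(c,*ce).round(4))
cv2.imwrite("pics/w2z.png",cv2.resize(im[60:320,270:450],None,fx=3,fy=2.3,interpolation=cv2.INTER_CUBIC)[:,:,::-1])
cv2.imwrite("pics/w2l.png",cv2.resize(im[220:310,300:410],None,fx=6,fy=6,interpolation=cv2.INTER_CUBIC)[:,:,::-1])
E
```

```text
brass [347.2 258.4] [336 248  24  22 362] [ 0.5193 -0.1717  0.087 ] [ 0.5197 -0.1764  0.0753]
green [383.1 288.2] [377 283  13  12 120] [ 0.5571 -0.2121  0.086 ] [ 0.5572 -0.2122  0.0857]
pad [  5.7 163. ] [  0 116  13  93 674] [ 0.2018 -0.0366  0.105 ] [ 0.1181 -0.0389  0.0105]
pad [313.5 143.1] [306 128  16  31 454] [ 0.4958 -0.046   0.105 ] [ 0.4958 -0.046   0.1046]
pad [346.9 256.2] [346 254   3   6  16] [ 0.5186 -0.1622  0.105 ] [ 0.5196 -0.1741  0.0744]
pad [300.1 314.9] [292 307  16  16 221] [ 0.4622 -0.2262  0.105 ] [ 0.4906 -0.1014  0.3228]
```

View pics/w2l.png

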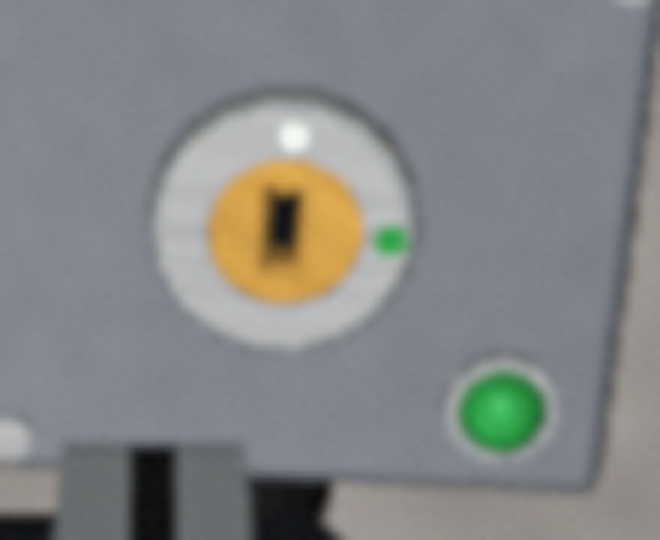

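View pics/w2z.png

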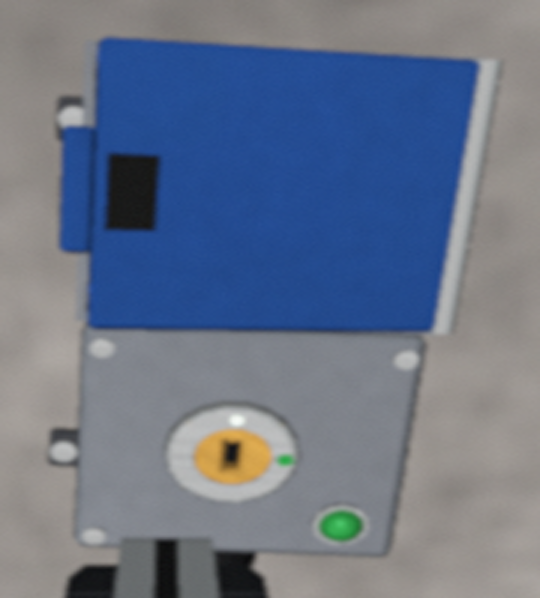

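The pad is at (0.496, -0.046, 0.105), so the opening is about 0.19 rad. I'll move the closed fingertips above it.

```bash
python3 - <<'E'
from h import *
plan([.495,-.046,.142],83)
E
```

```text
t 2.0 pos [ 0.4993 -0.1078  0.3298] xyaw 84.77 F [ 0.   0.5 -0.1] gap -0.0004 j6 -0.25
delta mm [ 61.1 -10.  187.8] rotvec [ 0.    -0.     0.031] rows>= 4.0
```

Request:
{"name": "step_arm", "arguments": {"increments": [16,-3,44,0,0,0.01,255,31,-5,89,0,0,0.02,255,46,-8,134,0,0,0.03,255,61,-10,178,0,0,0.03,255,61,-10,188,0,0,0.03,255]}}

```text
time: 2.5
tool_pos: [0.4929, -0.0435, 0.1386]
ee_rot: [-0.003, 0.748, 0.664, -0.002]
ft_force: [0.3, 0.6, 0.5]
finger_gap: -0.0
```

```bash
python3 - <<'E'
from h import *
plan([.493,-.046,.104],83)
E
```

```text
t 2.5 pos [ 0.4929 -0.0435  0.1386] xyaw 83.23 F [0.3 0.6 0.5] gap -0.0 j6 -0.1
delta mm [-2.5  0.6 34.6] rotvec [-0.006 -0.001  0.004] rows>= 0.7
```

Request:
{"name": "step_arm", "arguments": {"increments": [-2,0,6,-0.006,0,0,255,-2,0,13,-0.006,0,0,255,-2,0,19,-0.006,0,0,255,-2,0,25,-0.006,0,0,255,-2,0,29,-0.006,0,0,255]}}

```text
time: 3.0
tool_pos: [0.4925, -0.0458, 0.1098]
ee_rot: [-0.0, 0.748, 0.664, 0.001]
ft_force: [-3.4, -0.2, 4.4]
finger_gap: 0.0001
```

Contact, with the cover closing at about 5 N. I'll continue down to the solid stop.

Request:
{"name": "step_arm", "arguments": {"increments": [0,0,2,0,0,0,255,0,0,3,0,0,0,255,0,0,4,0,0,0,255,0,0,5,0,0,0,255,0,0,5,0,0,0,255]}}

```text
time: 3.5
tool_pos: [0.4927, -0.0458, 0.1048]
ee_rot: [0.0, 0.748, 0.664, 0.001]
ft_force: [0.3, 0.5, -1.3]
finger_gap: 0.0001
```

Request:
{"name": "step_arm", "arguments": {"increments": [0,0,0.5,0,0,0,255,0,0,1,0,0,0,255,0,0,1.5,0,0,0,255,0,0,2,0,0,0,255,0,0,2,0,0,0,255]}}

```text
time: 4.0
tool_pos: [0.4928, -0.0458, 0.1041]
ee_rot: [0.001, 0.748, 0.664, 0.001]
ft_force: [-7.5, 0.1, 23.0]
finger_gap: 0.0002
```

Solid stop at 23 N. Next I'll lift, look at the cover, and go on to the keys.

Request:
{"name": "step_arm", "arguments": {"increments": [0,0,-10,0,0,0,255,0,0,-50,0,0,0,200,0,0,-100,0,0,0,100,0,0,-148,0,0,0,0,20,0,-160,0,0,0,0]}}

```text
time: 4.5
tool_pos: [0.4963, -0.0271, 0.2692]
ee_rot: [0.004, 0.748, 0.663, 0.003]
ft_force: [0.5, 0.2, -1.0]
finger_gap: 0.058
```

```bash
python3 - <<'E'
from h import *
c=grab("wrist","w3.png");c=grab("side");cv2.imwrite("pics/sd2.png",cv2.resize(c["img"][170:330,280:370],None,fx=6,fy=3.7,interpolation=cv2.INTER_CUBIC)[:,:,::-1])
plan([.512,.12,.265],94.5)
E
```

```text
t 4.6 pos [ 0.4956 -0.0251  0.2666] xyaw 83.27 F [-0.   0.3 -0.7] gap 0.0721 j6 -0.07
delta mm [146.   -0.8   1.7] rotvec [ 0.008  0.    -0.196] rows>= 2.9
```

View pics/sd2.png

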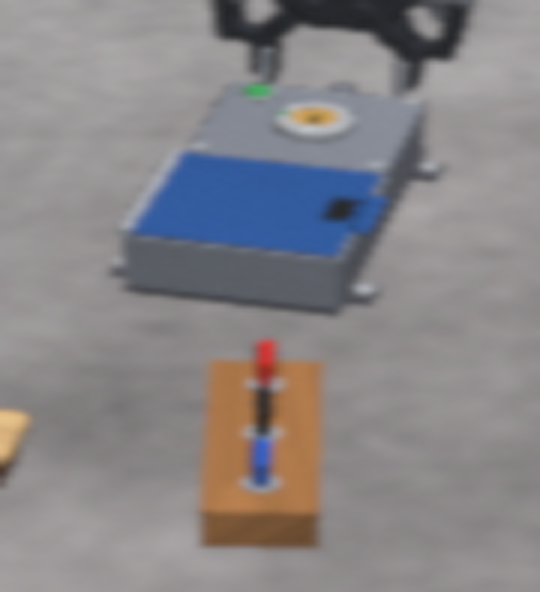

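View pics/w3.png

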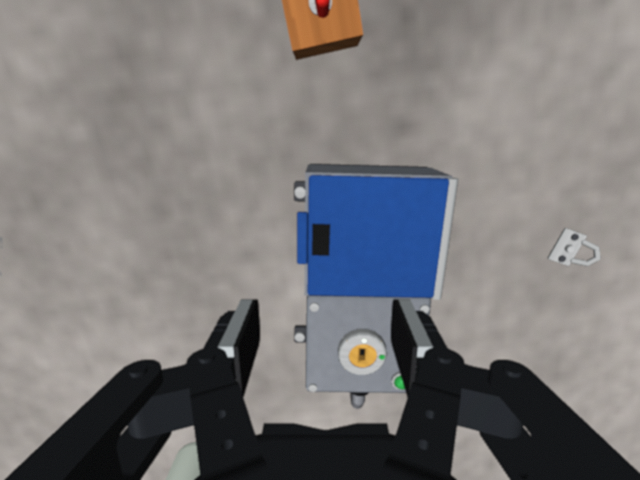

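The side and wrist views both show the cover flush with the box, with its pad at wrist (320,240). Next is the block.

Request:
{"name": "step_arm", "arguments": {"increments": [29,0,0,0,0,-0.04,0,58,0,0,0,0,-0.08,0,88,0,1,0.008,0,-0.12,0,117,-1,2,0.008,0,-0.16,0,146,-1,2,0.008,0,-0.196,0]}}

```text
time: 5.1
tool_pos: [0.5116, 0.1208, 0.2632]
ee_rot: [-0.001, 0.678, 0.735, -0.001]
ft_force: [0.7, -0.4, -0.2]
finger_gap: 0.0853
```

```bash
cat > keys.py <<'E'
from h import *
import sys
grab("wrist");c=grab("wrist",sys.argv[1]);im=c["img"];hsv=cv2.cvtColor(im,cv2.COLOR_RGB2HSV)
H,S,V=[hsv[:,:,i].astype(int) for i in range(3)]
for n,m in [("red",((H<6)|(H>174))&(S>150)&(V>70)),("blue",(H>105)&(H<125)&(S>130)&(V>60))]:
    for ce,st in blobs(c,m,60):
        if ce[1]<330: print(n,ce.round(1),st,onplane(c,*ce,.09).round(4),depthpt(c,*ce).round(4))
plan(sense()["tool_pos"],94.5)
E
python3 keys.py w4.png
```

```text
red [331.8 193.6] [326 174  12  39 386] [0.5156 0.1499 0.09  ] [0.5155 0.1504 0.0931]
blue [332.7  46.2] [327  23  13  48 510] [0.5065 0.2592 0.09  ] [0.5065 0.2587 0.0927]
t 5.2 pos [0.5118 0.1221 0.2632] xyaw 94.73 F [-0.6 -0.6  0.7] gap 0.0852 j6 0.03
delta mm [0. 0. 0.] rotvec [-0.002 -0.     0.004] rows>= 0.0
```

View pics/w4.png

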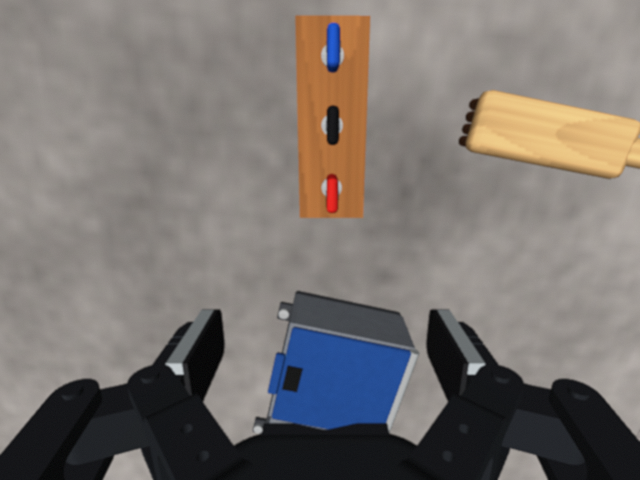

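The wrist view shows the keys in a row: red (332,194), black (333,125), blue (333,46). The block yaw is about 4.7°. I'll descend over the red key.

```bash
python3 - <<'E'
from h import *
plan([.5153,.1485,.12],94.7)
E
```

```text
t 5.2 pos [0.5118 0.1221 0.2632] xyaw 94.73 F [-0.6 -0.6  0.7] gap 0.0852 j6 0.03
delta mm [ 26.    6.  143.2] rotvec [-0.002 -0.     0.   ] rows>= 2.9
```

Request:
{"name": "step_arm", "arguments": {"increments": [7,2,40,0,0,0,0,14,3,80,0,0,0,0,21,5,120,-0.002,0,0,0,26,6,140,-0.002,0,0,0,26,6,143,-0.002,0,0,0]}}

```text
time: 5.7
tool_pos: [0.5141, 0.1479, 0.1171]
ee_rot: [-0.002, 0.677, 0.736, -0.002]
ft_force: [0.3, 0.1, -0.7]
finger_gap: 0.0854
```

```bash
python3 keys.py w5.png
```

```text
red [326.7 295.8] [ 317  257   21   77 1416] [0.5151 0.1534 0.09  ] [0.515  0.1546 0.0925]
blue [327.1  39.2] [ 315    0   26   86 1980] [0.5064 0.2588 0.09  ] [0.5065 0.2583 0.0921]
t 5.8 pos [0.5152 0.1478 0.1197] xyaw 94.71 F [-0.1  0.  -0. ] gap 0.0856 j6 0.07
delta mm [0. 0. 0.] rotvec [-0.001  0.     0.004] rows>= 0.0
```

View pics/w5.png

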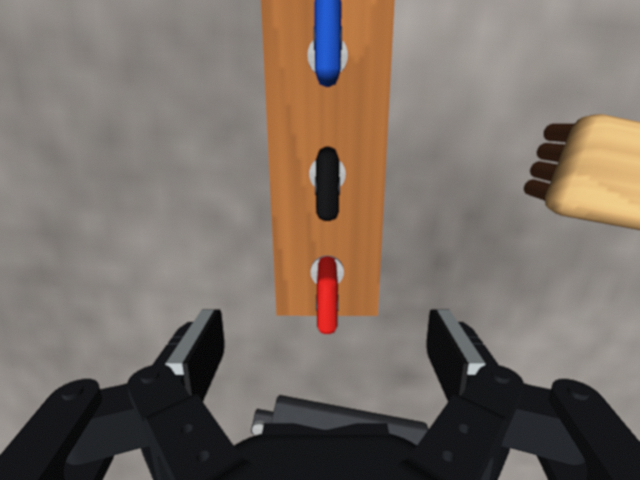

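```bash
python3 - <<'E'
from h import *
c=grab("wrist");print(c["c2w"][:3,3].round(3))
for v,zs in [(333,(.077,.085,.09,.094)),(257,(.06,.065,.077,.09))]:
    print(v,[onplane(c,327,v,z)[:2].round(4).tolist() for z in zs])
# collar centre at z~.05: visible ellipse
for z in (.05,.055,.058): print(onplane(c,327,271,z).round(4))
print(proj(c,[.5153,.1485,.094]),proj(c,[.5153,.1485,.06]))
E
```

```text
[0.509 0.23  0.24 ]
333 [[0.5185, 0.1242], [0.518, 0.1294], [0.5177, 0.1326], [0.5174, 0.1352]]
257 [[0.5155, 0.1606], [0.5153, 0.1626], [0.5148, 0.1672], [0.5143, 0.1721]]
[0.5166 0.1482 0.05  ]
[0.5164 0.1503 0.055 ]
[0.5163 0.1516 0.058 ]
(np.float64(324.82306311376624), np.float64(307.89349037086185)) (np.float64(324.81822552275366), np.float64(277.42660651081275))
```

Request:
{"name": "step_arm", "arguments": {"increments": [0,0.7,15,0,0,0,0,0,0.7,30,0,0,0,0,0,0.7,37,0,0,0,0,0,0.7,38,0,0,0,60,0,0.7,38,0,0,0,110], "newtons": 40}}

```text
time: 6.35
tool_pos: [0.5167, 0.1479, 0.0834]
ee_rot: [0.0, 0.678, 0.735, 0.0]
ft_force: [0.2, -0.4, 0.4]
finger_gap: 0.0593
```

Request:
{"name": "step_arm", "arguments": {"increments": [0,0,0,0,0,0,160,0,0,0,0,0,0,200,0,0,0,0,0,0,225,0,0,0,0,0,0,255,0,0,0,0,0,0,255]}}

```text
time: 6.85
tool_pos: [0.5164, 0.1479, 0.0837]
ee_rot: [0.0, 0.678, 0.735, 0.0]
ft_force: [-3.7, -0.9, 6.9]
finger_gap: 0.0096
```

```bash
python3 - <<'E'
from h import *
s=sense();print(s["ft_force"],s["wrist_torque"],s["finger_gap"]);c=grab("wrist","w6.png");plan(s["tool_pos"],94.7)
E
```

```text
[-3.7283042  -0.88795088  6.94352913] [-0.10214362  0.56423572 -0.01784258] 0.009555070103443577
t 6.9 pos [0.5164 0.1479 0.0837] xyaw 94.7 F [-2.8 -1.   7. ] gap 0.0092 j6 0.07
delta mm [-0. -0. -0.] rotvec [ 0.001 -0.     0.   ] rows>= 0.0
```

View pics/w6.png

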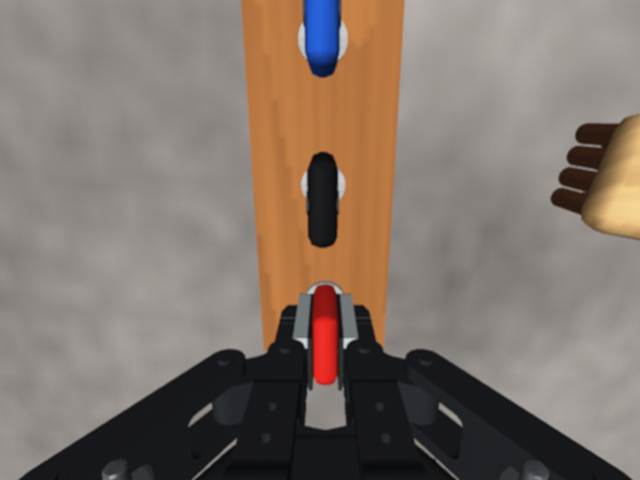

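The red key is gripped with a 9.5 mm gap. I'll lift it straight up.

Request:
{"name": "step_arm", "arguments": {"increments": [0,0,-2,0,0,0,255,0,0,-12,0,0,0,255,0,0,-27,0,0,0,255,0,0,-47,0,0,0,255,0,0,-77,0,0,0,255], "newtons": 70}}

```text
time: 7.4
tool_pos: [0.5159, 0.1478, 0.1612]
ee_rot: [-0.0, 0.678, 0.736, -0.0]
ft_force: [-0.2, 0.3, 0.4]
finger_gap: 0.009
```

```bash
python3 - <<'E'
from h import *
plan([.516,-.08,.20],83); s=sense(); c=grab("side"); cv2.imwrite("pics/sd3.png",cv2.resize(c["img"][150:330,270:390],None,fx=5,fy=3.3,interpolation=cv2.INTER_CUBIC)[:,:,::-1])
E
```

```text
t 7.4 pos [0.5159 0.1478 0.1612] xyaw 94.7 F [-0.2  0.3  0.4] gap 0.009 j6 0.07
delta mm [-227.   -18.6  -38.8] rotvec [-0.001  0.     0.204] rows>= 4.6
```

View pics/sd3.png

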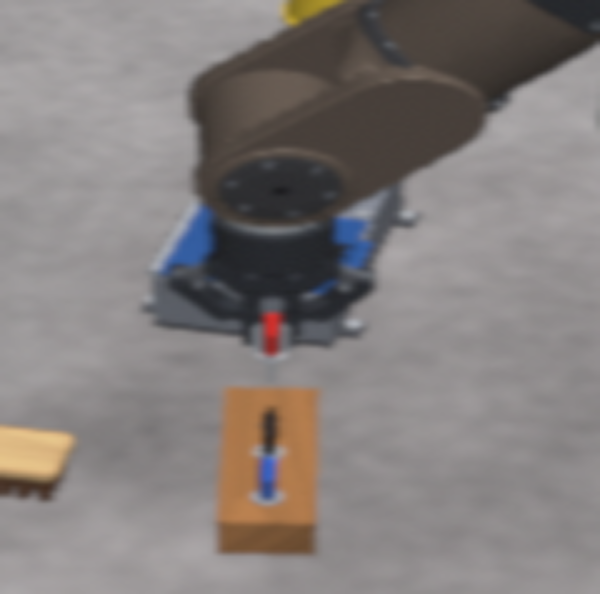

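The side view shows the key hanging straight in the gripper, with the other two still in the block. I'll move toward the lock, stopping short of it so I can see it.

Request:
{"name": "step_arm", "arguments": {"increments": [-45,-4,-8,0,0,0.04,255,-90,-8,-16,0,0,0.08,255,-135,-12,-24,0,0,0.12,255,-180,-16,-32,0,0,0.16,255,-225,-18,-39,0,0,0.204,255]}}

```text
time: 7.95
tool_pos: [0.5177, -0.0794, 0.2061]
ee_rot: [0.002, 0.749, 0.662, 0.003]
ft_force: [1.4, 0.5, -1.2]
finger_gap: 0.0091
```

```bash
python3 - <<'E'
from h import *
grab("wrist");c=grab("wrist","w7.png");im=c["img"]
plan([.519,-.1,.2],82)
cv2.imwrite("pics/w7z.png",cv2.resize(im[200:400,240:440],None,fx=3.5,fy=3,interpolation=cv2.INTER_CUBIC)[:,:,::-1])
E
```

```text
t 8.05 pos [ 0.5186 -0.0821  0.2064] xyaw 82.69 F [ 0.2 -0.1 -1. ] gap 0.0091 j6 -0.16
delta mm [-17.8   2.6   6.4] rotvec [ 0.009 -0.001  0.012] rows>= 0.4
```

View pics/w7.png

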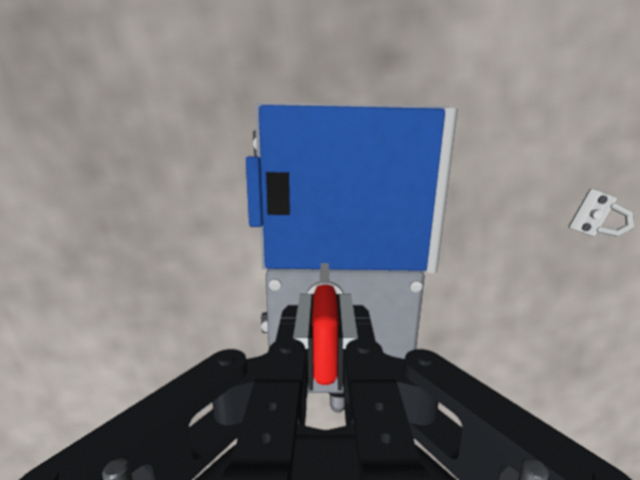

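```bash
cat > box.py <<'E'
from h import *
import sys
grab("wrist");c=grab("wrist",sys.argv[1]);im=c["img"];hsv=cv2.cvtColor(im,cv2.COLOR_RGB2HSV)
H,S,V=[hsv[:,:,i].astype(int) for i in range(3)]
m=((H>105)&(H<125)&(S>130)&(V>60)).astype(np.uint8)
m=cv2.morphologyEx(m,cv2.MORPH_OPEN,np.ones((25,25),np.uint8)) if 1 else m
cs,_=cv2.findContours(m,0,2);k=max(cs,key=cv2.contourArea)
P=np.array([onplane(c,*q[0],.083)[:2] for q in k])*1000
r=cv2.minAreaRect(P.astype(np.float32));print("cover rect",r)
plan([.519,-.1715,.2],82)
E
python3 box.py w8.png
```

```text
cover rect ((540.737060546875, -52.10821533203125), (113.31985473632812, 120.48555755615234), 81.6200180053711)
t 8.15 pos [ 0.5179 -0.0784  0.2054] xyaw 82.91 F [ 0.3  1.  -0.9] gap 0.0089 j6 -0.16
delta mm [-92.2  12.6   5.3] rotvec [ 0.006 -0.002  0.016] rows>= 1.9
```

Request:
{"name": "step_arm", "arguments": {"increments": [-30,4,2,0.003,0,0.01,255,-60,8,4,0.006,-0.002,0.02,255,-85,12,10,0.006,-0.002,0.023,255,-92,12.6,15,0.006,-0.002,0.023,255,-92,12.6,15,0.006,-0.002,0.023,255]}}

```text
time: 8.65
tool_pos: [0.5189, -0.1706, 0.1896]
ee_rot: [-0.001, 0.757, 0.653, -0.0]
ft_force: [-0.7, 0.2, -0.7]
finger_gap: 0.0092
```

```bash
python3 - <<'E'
from h import *
grab("wrist");c=grab("wrist","w9.png");im=c["img"]
plan([.519,-.1715,.175],81.6)
cv2.imwrite("pics/w9z.png",cv2.resize(im[180:300,260:400],None,fx=5,fy=5,interpolation=cv2.INTER_CUBIC)[:,:,::-1])
E
```

```text
t 8.75 pos [ 0.519  -0.1699  0.1903] xyaw 81.65 F [-0.4  0.5 -0.2] gap 0.0089 j6 -0.29
delta mm [-1.6  0.2 15.3] rotvec [-0.    -0.     0.001] rows>= 0.3
```

View pics/w9z.png

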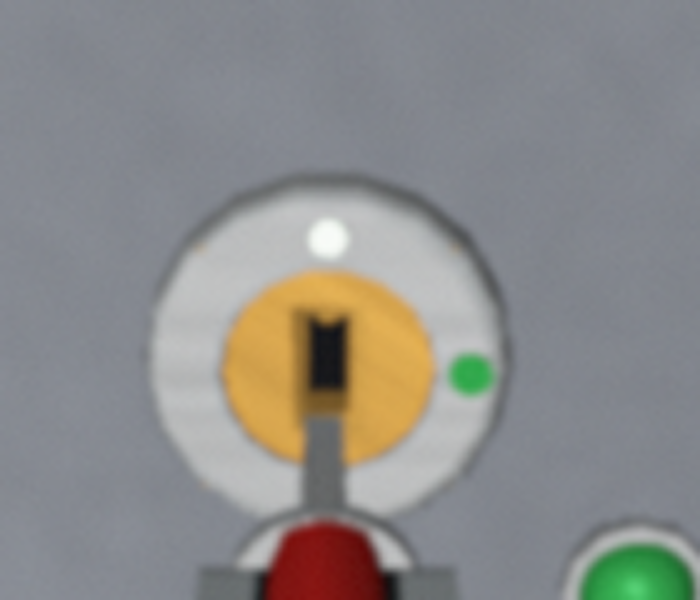

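The wrist close-up shows the brass face centred at about (325.6, 253.6), the keyway aligned with the blade, and the blade tip edge at (325.0, 262.6). Working out the offsets.

```bash
cat > rel.py <<'E'
from h import *
def tool(c,p,s): return rot(s).inv().apply(p-s["tool_pos"])*1000
if __name__=="__main__":
    s=sense();c=grab("wrist");im=c["img"];hsv=cv2.cvtColor(im,cv2.COLOR_RGB2HSV)
    for n,u,v,z in [("tip+edge",325,262.6,s["tool_pos"][2]-.0677),("face",325.6,253.6,.087),("lockdot w",260+328/5,180+239/5,.0885),("green",260+471/5,180+375/5,.0885)]:
        p=onplane(c,u,v,z);print(n,p.round(4),tool(c,p,s).round(2))
    b=[onplane(c,260+x/5,180+y/5,.087) for x,y in [(222,368),(434,368),(328,270),(328,467)]]
    print([tool(c,q,s).round(2).tolist() for q in b])
E
python3 rel.py
```

```text
tip+edge [ 0.5201 -0.1636  0.1226] [ 6.32  0.17 67.7 ]
face [ 0.5194 -0.1714  0.087 ] [ -1.5    0.65 103.27]
lockdot w [ 0.5221 -0.1532  0.0885] [ 16.97   0.63 101.78]
green [ 0.5383 -0.1746  0.0885] [ -1.94  19.74 101.77]
[[-1.49, -13.58, 103.28], [-1.5, 14.88, 103.27], [12.28, 0.64, 103.28], [-15.94, 0.65, 103.27]]
```

Request:
{"name": "step_arm", "arguments": {"increments": [-2.2,0.5,10,0,0,0,255,-2.2,0.5,20,0,0,0,255,-2.2,0.5,27,0,0,0,255,-2.2,0.5,32,0,0,0,255,-2.2,0.5,32,0,0,0,255]}}

```text
time: 9.3
tool_pos: [0.5191, -0.1719, 0.1576]
ee_rot: [-0.001, 0.757, 0.654, -0.0]
ft_force: [0.7, 0.4, -0.4]
finger_gap: 0.0091
```

```bash
python3 - <<'E'
from h import *
grab("wrist");c=grab("wrist","w10.png");im=c["img"]
plan([.519,-.1715,.1547],81.6)
cv2.imwrite("pics/w10z.png",cv2.resize(im[210:310,260:400],None,fx=5,fy=5,interpolation=cv2.INTER_CUBIC)[:,:,::-1])
E
```

```text
t 9.4 pos [ 0.5194 -0.1721  0.1584] xyaw 81.67 F [-0.7 -0.9 -0.1] gap 0.0091 j6 -0.3
delta mm [ 0.6 -0.5  3.7] rotvec [ 0.    -0.     0.001] rows>= 0.1
```

View pics/w10z.png

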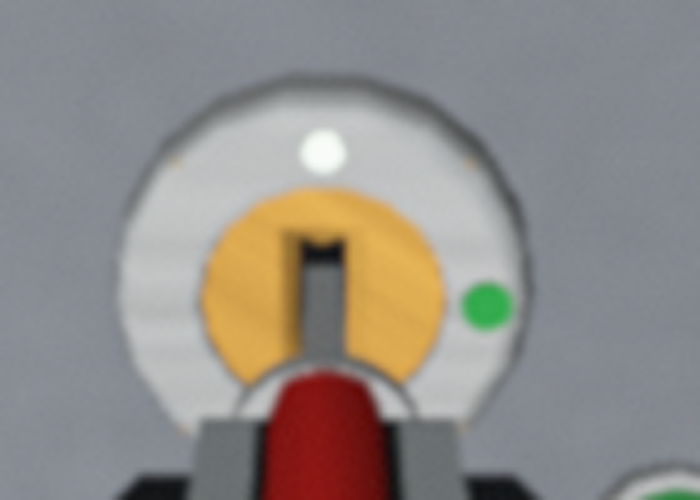

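```bash
python3 - <<'E'
from rel import *
s=sense();c=grab("wrist")
for n,u,v,z in [("tip+edge",260+323/5,210+264/5,s["tool_pos"][2]-.0677),("face top",260+323/5,210+187/5,.087),("L",260+202/5,210+297/5,.087),("Rt",260+444/5,210+297/5,.087),("keyway+end bevel",260+323/5,210+232/5,.087),("black top",260+323/5,210+240/5,.085),("white",260+323/5,210+152/5,.0885)]:
    p=onplane(c,u,v,z);print(n,tool(c,p,s).round(2))
E
```

```text
tip+edge [ 6.20e+00 -6.00e-02  6.77e+01]
face top [ 1.418e+01 -5.000e-02  7.144e+01]
L [  0.56 -14.19  71.44]
Rt [ 0.53 14.09 71.44]
keyway+end bevel [ 8.670e+00 -5.000e-02  7.144e+01]
black top [ 6.910e+00 -5.000e-02  7.344e+01]
white [ 1.889e+01 -5.000e-02  6.994e+01]
```

Request:
{"name": "step_arm", "arguments": {"increments": [-0.7,0,1,0,0,0,255,-0.7,0,3,0,0,0,255,-0.7,0,5,0,0,0,255,-0.7,0,7,0,0,0,255,-0.7,0,8,0,0,0,255]}}

```text
time: 9.95
tool_pos: [0.5193, -0.1728, 0.1504]
ee_rot: [0.0, 0.757, 0.654, 0.0]
ft_force: [0.7, 0.2, 0.4]
finger_gap: 0.0092
```

```bash
cat > st.py <<'E'
from h import *
s=sense();f=rot(s).inv().apply(s["ft_force"]);print("depth mm",((.1547-s["tool_pos"][2])*1000).round(2),"Ftool",f.round(1),"T",rot(s).inv().apply(s["wrist_torque"]).round(2))
plan([.5192,-.1726,.1547],81.6)
E
python3 st.py
```

```text
depth mm 4.33 Ftool [ 0.3  0.6 -0.4] T [0.01 0.02 0.01]
t 9.95 pos [ 0.5193 -0.1728  0.1504] xyaw 81.66 F [0.7 0.2 0.4] gap 0.0092 j6 -0.3
delta mm [ 0.2 -0.1 -4.3] rotvec [ 0.    -0.     0.001] rows>= 0.1
```

The blade is in the mouth, with no contact force. Next I'll rock away from the +y pin (tool -x) while going down.

Request:
{"name": "step_arm", "arguments": {"increments": [-1.5,0,0,0,0,0,255,-1.5,0,1,0,0,0,255,-1.5,0,2,0,0,0,255,-1.5,0,3,0,0,0,255,-1.5,0,3.5,0,0,0,255]}}

```text
time: 10.45
tool_pos: [0.5191, -0.1741, 0.1468]
ee_rot: [-0.0, 0.757, 0.654, 0.0]
ft_force: [1.9, 5.6, 1.9]
finger_gap: 0.0086
```

```bash
python3 st.py
```

```text
depth mm 7.86 Ftool [ 5.8  1.1 -1.9] T [ 0.    1.11 -0.03]
t 10.45 pos [ 0.5191 -0.1741  0.1468] xyaw 81.66 F [1.9 5.6 1.9] gap 0.0086 j6 -0.3
delta mm [ 1.5 -0.1 -7.9] rotvec [ 0.    -0.     0.001] rows>= 0.2
```

Request:
{"name": "step_arm", "arguments": {"increments": [0,0,0.7,0,0,0,255,0,0,1.4,0,0,0,255,0,0,2.1,0,0,0,255,0,0,2.8,0,0,0,255,0,0,3.5,0,0,0,255]}}

```text
time: 10.95
tool_pos: [0.5191, -0.174, 0.1434]
ee_rot: [-0.0, 0.757, 0.654, 0.0]
ft_force: [1.3, 5.6, 3.1]
finger_gap: 0.0088
```

```bash
python3 st.py
```

```text
depth mm 11.35 Ftool [ 5.8  0.4 -3.1] T [-0.04  1.05  0.06]
t 10.95 pos [ 0.5191 -0.174   0.1434] xyaw 81.66 F [1.3 5.6 3.1] gap 0.0088 j6 -0.3
delta mm [  1.4  -0.1 -11.3] rotvec [ 0.    -0.     0.001] rows>= 0.2
```

Past the first pin. I'll continue to about 14 mm, easing the sideways push.

Request:
{"name": "step_arm", "arguments": {"increments": [0.3,0,0.7,0,0,0,255,0.7,0,1.4,0,0,0,255,1.2,0,2.1,0,0,0,255,1.7,0,2.7,0,0,0,255,2.2,0,2.7,0,0,0,255]}}

```text
time: 11.45
tool_pos: [0.5195, -0.1722, 0.1405]
ee_rot: [0.0, 0.757, 0.654, 0.0]
ft_force: [-0.4, -2.8, -1.5]
finger_gap: 0.0087
```

```bash
python3 st.py
```

```text
depth mm 14.19 Ftool [-2.9  0.   1.5] T [-0.12 -0.75  0.01]
t 11.45 pos [ 0.5195 -0.1722  0.1405] xyaw 81.66 F [-0.4 -2.8 -1.5] gap 0.0087 j6 -0.3
delta mm [ -0.4  -0.2 -14.2] rotvec [0.001 0.    0.001] rows>= 0.3
```

Request:
{"name": "step_arm", "arguments": {"increments": [0.7,0,0,0,0,0,255,1.3,0,0.2,0,0,0,255,1.6,0,1,0,0,0,255,1.6,0,1.8,0,0,0,255,1.6,0,2.5,0,0,0,255]}}

```text
time: 11.95
tool_pos: [0.5198, -0.1707, 0.138]
ee_rot: [0.0, 0.757, 0.654, 0.0]
ft_force: [0.0, -4.9, 2.7]
finger_gap: 0.0089
```

```bash
python3 st.py
```

```text
depth mm 16.67 Ftool [-4.9  0.7 -2.7] T [-0.   -0.76  0.01]
t 11.95 pos [ 0.5198 -0.1707  0.138 ] xyaw 81.67 F [ 0.  -4.9  2.7] gap 0.0089 j6 -0.29
delta mm [ -2.   -0.3 -16.7] rotvec [0.001 0.    0.001] rows>= 0.3
```

Request:
{"name": "step_arm", "arguments": {"increments": [0.3,0,0.7,0,0,0,255,0.3,0,1.4,0,0,0,255,0.3,0,2.1,0,0,0,255,0.3,0,2.8,0,0,0,255,0.3,0,3.5,0,0,0,255]}}

```text
time: 12.45
tool_pos: [0.5199, -0.1705, 0.1346]
ee_rot: [0.0, 0.757, 0.654, 0.0]
ft_force: [-1.1, -4.9, 3.1]
finger_gap: 0.0087
```

```bash
python3 st.py
```

```text
depth mm 20.14 Ftool [-5.  -0.4 -3.1] T [ 0.07 -0.76  0.04]
t 12.45 pos [ 0.5199 -0.1705  0.1346] xyaw 81.66 F [-1.1 -4.9  3.1] gap 0.0087 j6 -0.29
delta mm [ -2.2  -0.3 -20.1] rotvec [0.001 0.    0.001] rows>= 0.4
```

Past the second pin, at 20 mm. I'll centre the key (tool x about -1.6) and continue.

Request:
{"name": "step_arm", "arguments": {"increments": [-0.4,0,1,0,0,0,255,-0.8,0,2,0,0,0,255,-1.2,0,3,0,0,0,255,-1.6,0,4,0,0,0,255,-1.6,0,5,0,0,0,255]}}

```text
time: 12.95
tool_pos: [0.5196, -0.1719, 0.1294]
ee_rot: [0.0, 0.757, 0.654, 0.0]
ft_force: [-0.1, 0.6, 3.5]
finger_gap: 0.0091
```

```bash
python3 st.py
```

```text
depth mm 25.26 Ftool [ 0.6 -0.2 -3.5] T [ 0.02  0.17 -0.02]
t 12.95 pos [ 0.5196 -0.1719  0.1294] xyaw 81.66 F [-0.1  0.6  3.5] gap 0.0091 j6 -0.29
delta mm [ -0.8  -0.3 -25.3] rotvec [0.001 0.    0.001] rows>= 0.5
```

Request:
{"name": "step_arm", "arguments": {"increments": [-0.2,0,1,0,0,0,255,-0.2,0,2,0,0,0,255,-0.2,0,3.2,0,0,0,255,-0.2,0,4.4,0,0,0,255,-0.2,0,5.5,0,0,0,255]}}

```text
time: 13.45
tool_pos: [0.5196, -0.172, 0.1242]
ee_rot: [0.0, 0.757, 0.654, 0.0]
ft_force: [-1.0, 2.5, 8.7]
finger_gap: 0.0091
```

```bash
python3 st.py
```

```text
depth mm 30.51 Ftool [ 2.4 -1.3 -8.7] T [0.25 0.28 0.03]
t 13.45 pos [ 0.5196 -0.172   0.1242] xyaw 81.66 F [-1.   2.5  8.7] gap 0.0091 j6 -0.3
delta mm [ -0.6  -0.3 -30.5] rotvec [ 0.001 -0.     0.001] rows>= 0.6
```

Now against the plunger (8.7 N). I'll continue to the collar stop.

Request:
{"name": "step_arm", "arguments": {"increments": [0,0,0.5,0,0,0,255,0,0,1,0,0,0,255,0,0,1.5,0,0,0,255,0,0,1.9,0,0,0,255,0,0,1.9,0,0,0,255]}}

```text
time: 13.95
tool_pos: [0.5196, -0.172, 0.1227]
ee_rot: [0.0, 0.757, 0.654, 0.0]
ft_force: [-1.6, 1.7, 8.7]
finger_gap: 0.009
```

```bash
python3 st.py
```

```text
depth mm 31.95 Ftool [ 1.5 -1.8 -8.7] T [0.41 0.17 0.  ]
t 13.95 pos [ 0.5196 -0.172   0.1227] xyaw 81.66 F [-1.6  1.7  8.7] gap 0.009 j6 -0.3
delta mm [ -0.7  -0.3 -32. ] rotvec [0.001 0.    0.001] rows>= 0.6
```

Request:
{"name": "step_arm", "arguments": {"increments": [0,0,0.3,0,0,0,255,0,0,0.6,0,0,0,255,0,0,0.9,0,0,0,255,0,0,1.1,0,0,0,255,0,0,1.1,0,0,0,255]}}

```text
time: 14.45
tool_pos: [0.5196, -0.172, 0.1227]
ee_rot: [0.001, 0.757, 0.654, 0.0]
ft_force: [-3.4, 1.4, 16.5]
finger_gap: 0.009
```

```bash
python3 st.py; python3 - <<'E'
from h import *
c=grab("wrist","w11.png");cv2.imwrite("pics/w11z.png",cv2.resize(c["img"][230:400,240:410],None,fx=4.5,fy=3.5,interpolation=cv2.INTER_CUBIC)[:,:,::-1])
E
```

```text
depth mm 32.04 Ftool [  0.9  -3.6 -16.5] T [0.73 0.32 0.03]
t 14.45 pos [ 0.5196 -0.172   0.1227] xyaw 81.66 F [-3.4  1.4 16.5] gap 0.009 j6 -0.3
delta mm [ -0.7  -0.3 -32. ] rotvec [0.002 0.    0.001] rows>= 0.6
```

View pics/w11z.png

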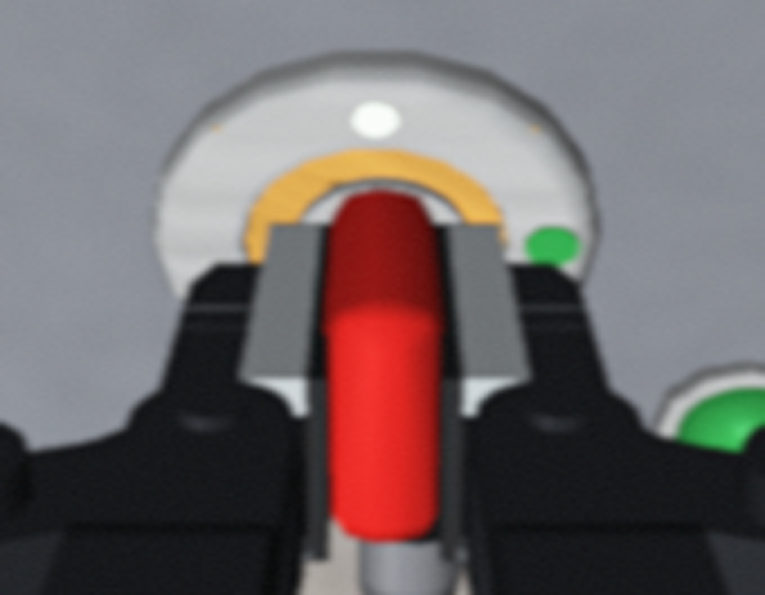

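The key is seated: depth 32.0 mm, force rising at the stop, collar on the brass. Now I'll turn clockwise (+z tool) with a light downward push.

Request:
{"name": "step_arm", "arguments": {"increments": [0,0,0.7,0,0,0.08,255,0,0,0.7,0,0,0.16,255,0,0,0.7,0,0,0.24,255,0,0,0.7,0,0,0.32,255,0,0,0.7,0,0,0.4,255], "newtons": 80}}

```text
time: 15.0
tool_pos: [0.5193, -0.1719, 0.1227]
ee_rot: [0.001, 0.872, 0.489, 0.0]
ft_force: [-3.9, 1.8, 14.2]
finger_gap: 0.0086
```

```bash
python3 st.py
```

```text
depth mm 31.99 Ftool [ -0.5  -4.3 -14.3] T [ 0.89 -0.13 -0.02]
t 15.0 pos [ 0.5193 -0.1719  0.1227] xyaw 58.58 F [-3.9  1.8 14.2] gap 0.0086 j6 0.11
delta mm [ -0.7   0.3 -32. ] rotvec [ 0.002  0.    -0.402] rows>= 2.7
```

Request:
{"name": "step_arm", "arguments": {"increments": [0,0,0.7,0,0,0.1,255,0,0,0.7,0,0,0.2,255,0,0,0.7,0,0,0.3,255,0,0,0.7,0,0,0.4,255,0,0,0.7,0,0,0.5,255]}}

```text
time: 15.5
tool_pos: [0.5193, -0.172, 0.1227]
ee_rot: [0.001, 0.967, 0.256, 0.001]
ft_force: [-3.1, 0.8, 12.3]
finger_gap: 0.0094
```

```bash
python3 st.py;python3 - <<'E'
from h import *
c=grab("wrist","w12.png");cv2.imwrite("pics/w12z.png",cv2.resize(c["img"][230:400,240:410],None,fx=4.5,fy=3.5,interpolation=cv2.INTER_CUBIC)[:,:,::-1])
E
```

```text
depth mm 31.98 Ftool [ -2.3  -2.2 -12.3] T [ 0.24 -0.4  -0.15]
t 15.5 pos [ 0.5193 -0.172   0.1227] xyaw 29.72 F [-3.1  0.8 12.3] gap 0.0094 j6 0.61
delta mm [ -0.4   0.5 -32. ] rotvec [ 0.002 -0.    -0.905] rows>= 6.0
```

View pics/w12z.png

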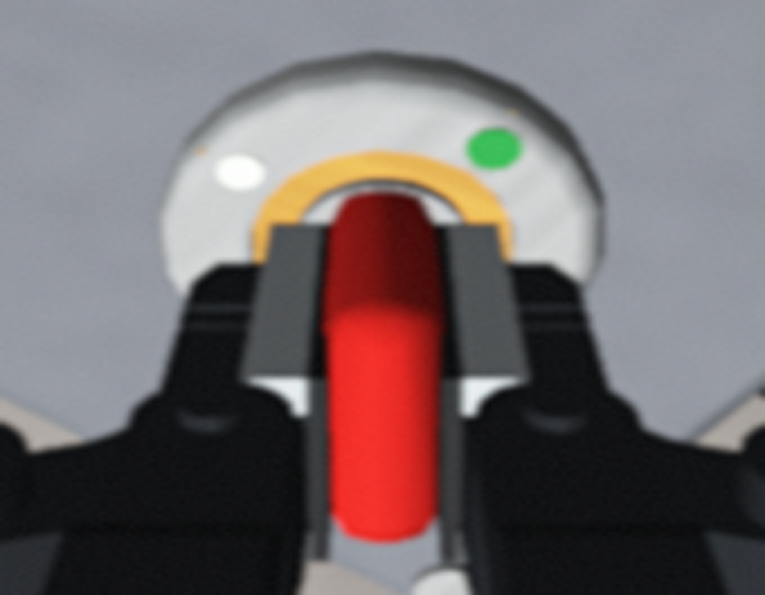

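The wrist view shows the plug turning with the key, with the green dot at about (350,273). I'll continue toward the stop.

Request:
{"name": "step_arm", "arguments": {"increments": [0,0,0.7,0,0,0.1,255,0,0,0.7,0,0,0.2,255,0,0,0.7,0,0,0.3,255,0,0,0.7,0,0,0.4,255,0,0,0.7,0,0,0.47,255]}}

```text
time: 16.05
tool_pos: [0.5193, -0.1722, 0.1227]
ee_rot: [0.001, 1.0, 0.02, 0.001]
ft_force: [-3.0, -0.1, 12.1]
finger_gap: 0.0089
```

```bash
python3 st.py
```

```text
depth mm 32.0 Ftool [ -3.   -0.  -12.1] T [-0.11 -0.6  -0.14]
t 16.05 pos [ 0.5193 -0.1722  0.1227] xyaw 2.24 F [-3.  -0.1 12.1] gap 0.0089 j6 1.09
delta mm [ -0.1   0.4 -32. ] rotvec [ 3.000e-03 -1.000e-03 -1.385e+00] rows>= 9.2
```

Request:
{"name": "step_arm", "arguments": {"increments": [0,0,0.7,0,0,0.03,255,0,0,0.7,0,0,0.06,255,0,0,0.7,0,0,0.09,255,0,0,0.7,0,0,0.1,255,0,0,0.7,0,0,0.1,255]}}

```text
time: 16.55
tool_pos: [0.5193, -0.1723, 0.1227]
ee_rot: [0.001, 1.0, -0.03, 0.001]
ft_force: [-3.9, 0.8, 11.8]
finger_gap: 0.009
```

```bash
python3 st.py
```

```text
depth mm 31.99 Ftool [ -3.9  -0.5 -11.9] T [ 0.05 -0.58 -0.14]
t 16.55 pos [ 0.5193 -0.1723  0.1227] xyaw -3.48 F [-3.9  0.8 11.8] gap 0.009 j6 1.19
delta mm [  0.    0.4 -32. ] rotvec [ 4.000e-03 -1.000e-03 -1.485e+00] rows>= 9.9
```

Request:
{"name": "step_arm", "arguments": {"increments": [0,0,0.7,0,0,0.03,255,0,0,0.7,0,0,0.06,255,0,0,0.7,0,0,0.08,255,0,0,0.7,0,0,0.08,255,0,0,0.7,0,0,0.08,255]}}

```text
time: 17.05
tool_pos: [0.5192, -0.1724, 0.1227]
ee_rot: [0.001, 0.998, -0.07, 0.002]
ft_force: [-3.0, 1.0, 11.9]
finger_gap: 0.0088
```

```bash
python3 st.py;python3 - <<'E'
from h import *
c=grab("wrist","w13.png");cv2.imwrite("pics/w13z.png",cv2.resize(c["img"][230:400,240:410],None,fx=4.5,fy=3.5,interpolation=cv2.INTER_CUBIC)[:,:,::-1])
E
```

```text
depth mm 31.97 Ftool [ -3.   -0.5 -11.9] T [ 0.07 -0.6  -0.11]
t 17.05 pos [ 0.5192 -0.1724  0.1227] xyaw -8.04 F [-3.   1.  11.9] gap 0.0088 j6 1.27
delta mm [  0.1   0.3 -32. ] rotvec [ 4.000e-03 -1.000e-03 -1.565e+00] rows>= 10.4
```

View pics/w13z.png

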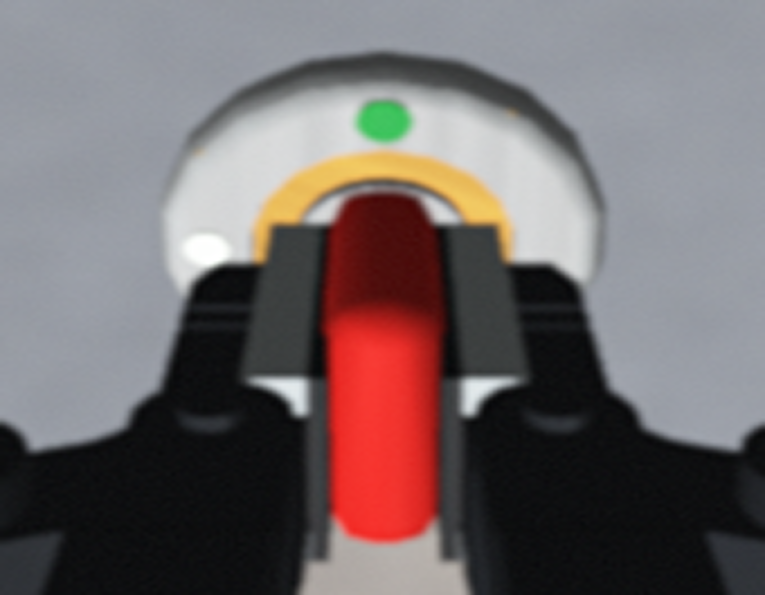

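The green dot is now straight in line with the key head (about (325,264)). I'll turn a little more to feel the hard stop.

Request:
{"name": "step_arm", "arguments": {"increments": [0,0,0.7,0,0,0.02,255,0,0,0.7,0,0,0.04,255,0,0,0.7,0,0,0.05,255,0,0,0.7,0,0,0.05,255,0,0,0.7,0,0,0.05,255]}}

```text
time: 17.6
tool_pos: [0.5192, -0.1723, 0.1227]
ee_rot: [0.001, 0.995, -0.095, 0.002]
ft_force: [-2.5, 1.9, 13.3]
finger_gap: 0.0089
```

```bash
python3 st.py; python3 st.py
```

```text
depth mm 31.99 Ftool [ -2.7  -1.4 -13.3] T [ 0.09 -0.59 -0.14]
t 17.6 pos [ 0.5192 -0.1723  0.1227] xyaw -10.88 F [-2.5  1.9 13.3] gap 0.0089 j6 1.32
delta mm [  0.1   0.3 -32. ] rotvec [ 5.000e-03 -1.000e-03 -1.614e+00] rows>= 10.8
depth mm 31.99 Ftool [ -2.7  -1.4 -13.3] T [ 0.09 -0.59 -0.14]
t 17.6 pos [ 0.5192 -0.1723  0.1227] xyaw -10.88 F [-2.5  1.9 13.3] gap 0.0089 j6 1.32
delta mm [  0.1   0.3 -32. ] rotvec [ 5.000e-03 -1.000e-03 -1.614e+00] rows>= 10.8
```

Request:
{"name": "step_arm", "arguments": {"increments": [0,0,0.7,0,0,0.02,255,0,0,0.7,0,0,0.04,255,0,0,0.7,0,0,0.05,255,0,0,0.7,0,0,0.05,255,0,0,0.7,0,0,0.05,255]}}

```text
time: 18.1
tool_pos: [0.5192, -0.1724, 0.1227]
ee_rot: [0.002, 0.993, -0.119, 0.002]
ft_force: [-3.0, 1.0, 10.7]
finger_gap: 0.009
```

```bash
python3 st.py; python3 - <<'E'
from h import *
c=grab("wrist","w14.png");cv2.imwrite("pics/w14z.png",cv2.resize(c["img"][230:400,240:410],None,fx=4.5,fy=3.5,interpolation=cv2.INTER_CUBIC)[:,:,::-1])
for i in range(3):
    s=sense();print(s["wrist_torque"].round(3));grab("wrist")
E
```

```text
depth mm 31.97 Ftool [ -3.1  -0.3 -10.8] T [ 0.15 -0.54 -0.3 ]
t 18.1 pos [ 0.5192 -0.1724  0.1227] xyaw -13.71 F [-3.   1.  10.7] gap 0.009 j6 1.37
delta mm [  0.2   0.3 -32. ] rotvec [ 6.000e-03 -1.000e-03 -1.663e+00] rows>= 11.1
[0.271 0.496 0.276]
[0.237 0.524 0.244]
[0.261 0.491 0.278]
```

View pics/w14z.png

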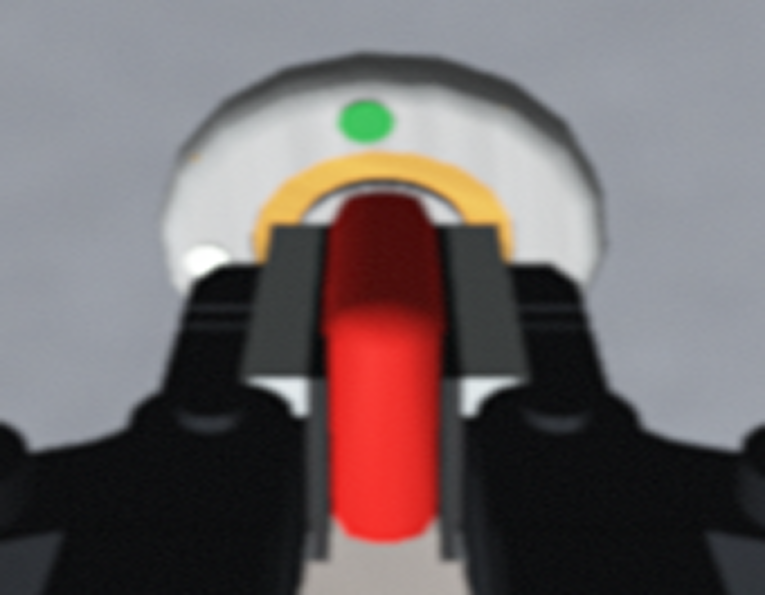

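Torque jumped from about 0.15 to about 0.28 N·m, above the spring's 0.18, so the plug is on its stop. The picture shows the head slightly past the dot (dot at about (321,264)), which fits the play. I'll do a final scene check and hand in.

```bash
python3 - <<'E'
from h import *
grab("scene","s9.png")
E
python3 st.py
```

```text
depth mm 32.01 Ftool [ -2.4  -1.  -13.2] T [ 0.12 -0.52 -0.31]
t 18.35 pos [ 0.5192 -0.1724  0.1227] xyaw -13.71 F [-2.2  1.6 13.2] gap 0.0086 j6 1.37
delta mm [  0.2   0.3 -32. ] rotvec [ 6.000e-03 -1.000e-03 -1.663e+00] rows>= 11.1
```

View pics/s9.png

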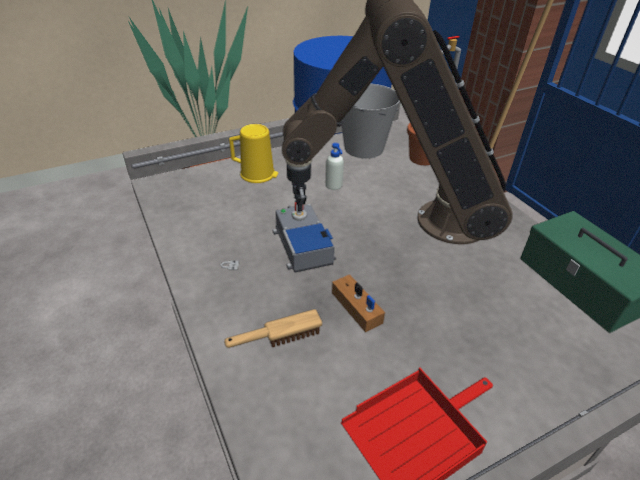

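The scene shows the black and blue keys still in the block at (359,290) and (371,302). The cover is shut, the bystanders have not moved, and the gripper is on the lock at (300,210).

```bash
python3 -c "
from h import *
print(env.sign_off())"
```

```text
the job is handed in; nothing more can be done
None
```

The job is handed in at about 18 s, with the cover shut and the red key held fully in and turned to the lock's stop.

- **Cover:** I pressed it until it came up solid at 23 N. The side and wrist pictures afterwards showed it flush with the box.
- **Key insertion:** I took the red key from the block and rocked it past the first pin towards -y, then past the second towards +y, at no more than about 6 N. I then pressed it down past the plunger until the collar seated. The depth read 32.0 mm, and the force rose to 16.5 N with no further travel.
- **Turn:** I turned it clockwise under a light downward push. The wrist torque stayed near 0.15 N·m, then jumped to about 0.3 N·m at the end, above the spring's 0.18.
- **Last state:** Grip is set to 80 N with a 9 mm gap. The key is pressed down with about 13 N at 32.0 mm depth.
- **Surroundings:** The last scene picture showed the other two keys in the block and nothing else moved.

**One disagreement:** the gripper had to turn 1.66 rad before the stop showed, more than the stated 1.45 plus 0.1 of play. The head lined up with the green dot at about 1.57. I put the extra down to play, flex and a small yaw error, but I did not confirm the lock's own angle directly.

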